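# Open both leaves of a hatching trough's cover

### The job

Open up the hatching trough for feeding: press the wing knob in and, keeping it pressed, turn it clockwise past its safety stop (never force it) to its end, to unlatch the leaf with the overlapping strip, lift that leaf by its handle until it stands upright on its hinges, then lift the other leaf, which the strip was holding down, upright in the same way. Leave both leaves standing open, and do not disturb the things lying around and on the trough.

Things in the scene. Friction and masses are not known exactly. Their poses are not given: they have to be found in the camera images.
- knob_grip (a point): Black wing knob of the latch on the right-hand leaf: an upright wing 14 mm thick, 42 mm long and 36 mm tall over a round disc 42 mm across, inside a low aluminium collar 66 mm across and 16 mm tall. This point is on the knob's axis at the height to grip, 12 mm below the wing's top, 24 mm above the disc's top and 44 mm above the leaf's top (knob not pressed). Its z axis is the knob's axis (up when the leaf is shut), its y axis runs along the wing, x across it.
- latch_knob (a joint): Turn of the wing knob, rad: grows clockwise seen from above, from 0 (locked, wing across the line where the leaves meet) to its end stop at 1.57 (unlocked, wing along that line). Starts between 0 and 0.2. Not pressed, it meets the safety stop at about 0.32 and must not be forced; pressed in by 7.5 mm or more it passes, and from 0.95 on it may be let go and springs up again. The tongue beneath frees the leaf from 1.2 on. It turns easily and stays where it is left.
- latch_press (a joint): How far the wing knob is pushed in, m: 0 out, 0.009 fully in. Spring: 3 N at the start, 8 N fully in. Pushed in along the knob's axis (down). Four small dogs on the knob then pass beneath the four teeth of the collar around it.
- latched_leaf (a joint): Opening angle of the right-hand (-y) leaf, rad: 0 shut, 1.57 upright, end stop 1.75. It carries the knob and the aluminium strip, which reaches 18 mm past its edge over the other leaf. Stiff hinge: it stays at the angle where it is left; lifting takes about 6 N at the handle.
- latched_leaf_handle (a point): Middle of the round steel bar of the right-hand leaf's handle: bar 12 mm thick, 90 mm long, parallel to the hinge, its centre line 38 mm above the leaf's top (32 mm free under the bar), 123 mm from the hinge line and 45 mm from the leaf's free edge. Axes: x along the bar (and hinge), y from the hinge towards the leaf's free edge, z out of the leaf (up when shut).
- latched_leaf_hinge (a point): Point on the right-hand leaf's hinge line (at the height of the leaf's underside), opposite the middle of its handle. x along the hinge; the leaf opens by turning positively about this x axis, towards -y.
- overlapped_leaf (a joint): Opening angle of the left-hand (+y) leaf, rad: 0 shut, 1.57 upright, end stop 1.75. It has no latch: the other leaf's strip lies over its edge, so it can open only after the right-hand leaf. Same stiff hinge.
- overlapped_leaf_handle (a point): Middle of the round steel bar of the left-hand leaf's handle, same shape and height as the other, 120 mm from its hinge line. x along the bar, y from the leaf's free edge towards its hinge, z out of the leaf.
- overlapped_leaf_hinge (a point): Point on the left-hand leaf's hinge line, opposite the middle of its handle. x along the hinge; the leaf opens by turning negatively about this x axis, towards +y.
- trough: White hatching trough, fixed to the bench, 360 mm long (x), 350 mm wide (y), 125 mm tall; origin under its centre. Two grey cover leaves, each 264 x 164 x 6 mm, lie on top side by side with their hinges on the long outer (+y and -y) sides; their free edges meet over the middle bar, and their tops lie 132 mm above the bench when shut; upright, a leaf's free edge stands 295 mm above the bench. A deck 62 mm deep lies beyond the leaves at the far end.
- sample_jar: Bystander: amber jar, 42 mm across, 55 mm tall, standing on the trough's deck.
- spring_clamp: Bystander: spring clamp with teal handles lying flat to the right of the trough, about 160 mm long, 22 mm tall.
- petri_dish: Bystander: clear covered dish, 90 mm across, 17 mm tall, to the right of the trough.
- beaker: Bystander: glass beaker, 70 mm across, 90 mm tall, to the left of the trough.
- tub: Bystander: clear plastic tub, 110 x 160 x 75 mm, to the left of the trough.
- torch: Bystander: blue torch, 100 mm long, 33 mm thick, lying on the trough's deck.
- hose_valve: Bystander: small white hose valve, 60 mm long, 28 mm tall, lying on the trough's deck.

How it is judged:
By the outcome, as a careful person would: the job done as asked, in the order asked, and still so for the second after the job is handed in, with the robot touching nothing.
It also fails if it takes over 67 s, if anything falls off the work surface, if the arm or the gripper's body presses on something with over 40 N, if the wrist force passes 120 N, or if a joint passes its speed limit or range.

### The arm

A 7-joint arm with a two-finger parallel gripper is mounted at the origin on the work surface. World frame = base frame: x ahead of the robot, y to its left, z up, the work surface at z = 0. Lengths are in m, angles in rad, forces in N, time in s.
With the tool pointing down it reaches from about 0.4 to 0.875 m from the base axis. Payload 19.3 kg.
Tool frame: the origin (TCP) lies at the very end of the fingers, on their centre line; the grasp point (between the pads) lies 19 mm behind it; z points along the fingers, y is the line along which they close (so a half turn about z gives the same grasp; the last joint's range is limited). The gripper opens to 85 mm and grips with 20 to 120 N. Pads are 22 mm wide; open, the fingers measure 114 mm over their backs; the gripper's body (76 mm by 85 mm) begins 54 mm behind the grasp point. The pads swing forward as they close: fully open they stand 13 mm farther back than shut.
Start: joints at [-1.248, 0.521, -0.036, 1.599, 0.021, 1.021, -0.113], TCP at [0.239, 0.577, 0.231] pointing down, gripper open.
Joint ranges: [-2.91, 2.91], [-0.3, 2.13], [-1.5, 1.42], [0.17, 2.43], [-1.26, 4.41], [0.16, 1.93], [-2.52, 2.52]. Speed limits (rad/s): [1.89, 1.89, 2.39, 2.39, 3.01, 3.01, 3.01].

### API

Orientations are given as [roll, pitch, yaw] about the fixed x, y, z axes, in that order (R = Rz(yaw) Ry(pitch) Rx(roll)).
In Python, from workcell import monitor, optics, job_done gives the robot as it stands.
- The arm moves only by the shell command python3 -m handwheel 'ROWS' [FORCE]. ROWS is JSON, a list of rows, each an object of numbers: "dx", "dy", "dz": the shift along the tool's x, y, z in cm; "wx", "wy", "wz": the turn, a rotation vector about the tool's x, y, z in rad; "claw": the opening in per cent of the stroke, from 0 (shut) to 100 (fully open). A call has 1 to 8 rows; each row shifts and turns the commanded pose from where the row before left it, along the tool's axes as they then stand; what a row does not reach is not made up. A row lasts 1/8 s, in which the tool goes at most 62.5 mm and 10.7 degrees, less where a joint would pass 70% of its speed; a pose out of reach is approached as far as the arm can. A call with a gripper value outside its range is refused whole. The fingers move at their own pace and stop on an object; FORCE is the grip in N (left out, the last holds). Time passes only in rows, so rows that do not move let the fingers close. It gives the time, the measured TCP pose, the force, the opening and the grip force at its end, in the units of the state.
- monitor.observe(): the state, without advancing time (a new reading comes with each control period).
- optics.grab_frame(name): name is "side" or "top" or "wrist"; returns a dict with "frame" (400x640x3 uint8, blue, green, red), "fovy" (degrees; the focal length in pixels is half the picture's height over the tangent of half this angle, whatever the lens; pixels are square), "cx", "cy" (the principal point, pixels), "k1" (the pictures are not rectified: a ray, as slopes to the right and down, at radius r is drawn at 1 + k1 r^2 times it, then the intrinsics apply), "R" (3x3) and "t" (3): a world point X has camera coordinates R X + t. Camera axes: x right, y down, z forward; pixel columns grow to the right and rows downward; lengths in m; the calibration is good to about 2 mm. A picture is of the moment at which its call begins. There is no depth.
- job_done(): hands the job in; it is judged then, once.
Trained networks look in the newest picture that a camera, given by its name, has taken for a name from the list of things; names that differ only in an ending like _2 or _b are one class to them, and where a whole thing is asked for, a point or a joint stands for the part that bears it (a point fixed in the world has none). Each returns a list of dicts, best first, with "p" (0 to 1); they miss things now and then, are a little off and sometimes report something else, mostly with a low value. They report only what shows in the picture. A call takes as long as a camera call.
- optics.masks_of(name, camera): "region" (400x640 bool, what is visible of it) and "rect" ([left, top, width, height] in pixels, round what is visible of it).
The state is a dict: "clock": time; "qpos": joint angles; "qd": joint speeds; "joint_efforts": joint torques, N m; "position": TCP position; "tool_rot": TCP orientation; "force": force on the tool from outside, world axes, zero at the start; "moment": the same for the moment, N m; "grip_width": finger opening in m; "finger_force": force on a finger pad.
Only numpy, scipy, OpenCV 4.12 (cv2) and the standard library are available. Lean on these libraries where they do the work, as an engineer would, in place of code of your own. Each camera call takes 0.05 s, during which the arm holds its last target. There are 200 camera calls.

## Working session

There is one attempt and no reset: what is moved stays moved. The work goes in short steps, Python scripts to look and compute and a shell command to move; the robot and the scene stay as the last step left them, time stands still between calls to the robot, and variables do not carry over. Pictures are saved under pics/ and viewed, at most 12 in all, crops included, and the job is handed in when it is done.

```bash
mkdir -p pics; cat > h.py <<'E'
import numpy as np, cv2
from workcell import monitor, optics, job_done
from scipy.spatial.transform import Rotation as Ro
def grab(n):
    return optics.grab_frame(n)
def pix(f,X):
    c=f["R"]@np.array(X,float)+f["t"]; s=c[:2]/c[2]; s=s*(1+f["k1"]*(s@s))
    F=200/np.tan(np.radians(f["fovy"])/2); return s*F+[f["cx"],f["cy"]]
def ray(f,u,v):
    F=200/np.tan(np.radians(f["fovy"])/2); d=np.array([u-f["cx"],v-f["cy"]])/F; s=d.copy()
    for _ in range(20): s=d/(1+f["k1"]*(s@s))
    R=np.array(f["R"]); return -R.T@f["t"], R.T@np.array([s[0],s[1],1])
def onz(f,u,v,z):
    o,d=ray(f,u,v); return o+d*(z-o[2])/d[2]
E
python3 - <<'E'
from h import *
fs={}
for n in ["top","side"]:
    f=grab(n); cv2.imwrite(f"pics/{n}0.png",f["frame"])
    print(n,f["fovy"],f["k1"],(-np.array(f["R"]).T@f["t"]).round(3))
    for k,z in [("knob_grip",.16),("latched_leaf_handle",.17),("overlapped_leaf_handle",.17),("trough",.132),("sample_jar",.15),("torch",.15),("hose_valve",.14),("beaker",.05),("tub",.04),("spring_clamp",.01),("petri_dish",.01)]:
        for r in optics.masks_of(k,n)[:2]:
            ys,xs=np.nonzero(r["region"]); u,v=xs.mean(),ys.mean()
            print(k,round(r["p"],2),[round(x) for x in r["rect"]],(round(u),round(v)),onz(f,u,v,z).round(3))
s=monitor.observe();print(s)
E
```

```text
top 43.26713191589383 -0.03010088337976443 [0.306 0.047 1.236]
knob_grip 0.78 [370, 151, 22, 24] (380, 164) [ 0.625 -0.1    0.16 ]
latched_leaf_handle 0.69 [352, 129, 101, 124] (399, 193) [ 0.555 -0.137  0.17 ]
overlapped_leaf_handle 0.78 [280, 147, 92, 122] (325, 207) [0.529 0.026 0.17 ]
trough 0.68 [270, 104, 195, 187] (365, 201) [ 0.549 -0.063  0.132]
sample_jar 0.65 [318, 120, 21, 27] (328, 132) [0.708 0.012 0.15 ]
sample_jar 0.55 [280, 146, 92, 124] (325, 208) [0.533 0.025 0.15 ]
torch 0.83 [369, 113, 49, 18] (392, 121) [ 0.731 -0.134  0.15 ]
torch 0.41 [285, 132, 25, 14] (298, 139) [0.693 0.081 0.15 ]
hose_valve 0.67 [283, 135, 26, 9] (299, 139) [0.697 0.08  0.14 ]
beaker 0.76 [237, 152, 29, 41] (254, 172) [0.649 0.196 0.05 ]
beaker 0.62 [369, 150, 25, 28] (381, 164) [ 0.658 -0.116  0.05 ]
tub 0.64 [346, 132, 108, 126] (399, 193) [ 0.585 -0.158  0.04 ]
tub 0.64 [366, 112, 53, 22] (392, 121) [ 0.773 -0.153  0.04 ]
spring_clamp 0.64 [467, 171, 41, 58] (478, 200) [ 0.567 -0.36   0.01 ]
spring_clamp 0.47 [370, 151, 23, 26] (380, 164) [ 0.669 -0.12   0.01 ]
petri_dish 0.72 [439, 132
[... 1169 characters left out ...]
: array([-1.2482047 ,  0.52140788, -0.03628785,  1.59949991,  0.02120403,
        1.02110252, -0.11280452]), 'qd': array([-1.27900971e-03, -5.93940890e-04, -9.99070282e-04,  1.12534456e-03,
        8.60420448e-05, -7.63146692e-04, -2.00285683e-04]), 'joint_efforts': array([ 1.70161453e-03, -9.26845551e+01,  1.97905898e+00, -3.70226562e+01,
        1.79307751e-02,  2.55397419e-03, -3.69516488e-05]), 'position': array([0.23925742, 0.57738131, 0.23128604]), 'tool_rot': array([-3.14156052e+00,  1.12509197e-05,  2.74874516e+00]), 'force': array([ 0.12944231, -0.1252765 ,  0.14674416]), 'moment': array([ 0.02940168,  0.02332177, -0.05338928]), 'finger_force': 0.0, 'grip_width': 0.0853908851427314}
```

View pics/top0.png

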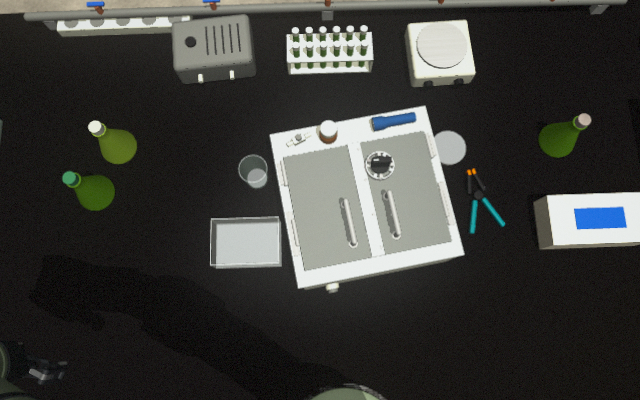

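View pics/side0.png

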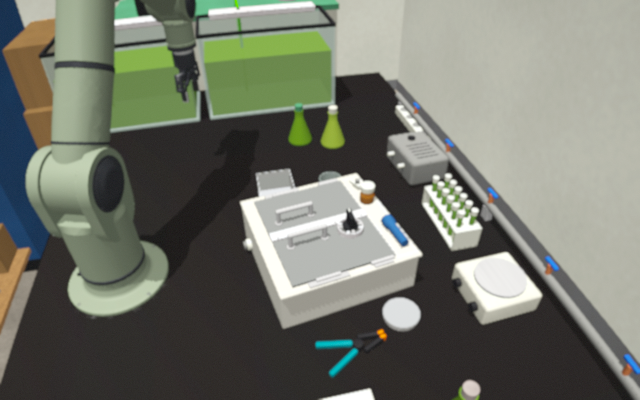

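The top view shows the trough turned about +12° in yaw. The knob is at (380,164), the right-hand bar runs (387,192)-(396,236) and the left-hand bar (343,198)-(352,244). The deck items are beyond the leaves and the torch is at (392,121), behind the knob. The side view agrees.

```bash
python3 - <<'E'
from h import *
f=grab("top"); im=f["frame"][100:300,262:472]
cv2.imwrite("pics/c1.png",cv2.resize(im,None,fx=3,fy=3,interpolation=cv2.INTER_CUBIC)[:600])
P=lambda u,v,z:onz(f,u,v,z)
for a,b,z in [((343,198),(352,244),.17),((387,192),(396,236),.17),((427,107),(463,255),.125),((271,135),(299,287),.125),((271,135),(427,107),.125)]:
    A,B=P(*a,z),P(*b,z); print(A.round(3),B.round(3),((A+B)/2).round(3),np.linalg.norm(A-B).round(3),np.degrees(np.arctan2(*(A-B)[1::-1])).round(1))
g=grab("wrist");print(g["fovy"],g["k1"]); s=monitor.observe()
Rt=Ro.from_euler("xyz",s["tool_rot"]).as_matrix()
print("cam in tool",(Rt.T@(-np.array(g["R"]).T@g["t"]-s["position"])).round(3),"axes in tool\n",(Rt.T@np.array(g["R"]).T).round(2))
E
```

```text
[ 0.548 -0.013  0.17 ] [ 0.448 -0.028  0.17 ] [ 0.498 -0.02   0.17 ] 0.102 8.3
[ 0.559 -0.109  0.17 ] [ 0.461 -0.122  0.17 ] [ 0.51  -0.116  0.17 ] 0.098 7.6
[ 0.773 -0.224  0.125] [ 0.42  -0.275  0.125] [ 0.597 -0.25   0.125] 0.356 8.2
[0.715 0.145 0.125] [0.364 0.089 0.125] [0.539 0.117 0.125] 0.356 9.1
[0.715 0.145 0.125] [ 0.773 -0.224  0.125] [ 0.744 -0.04   0.125] 0.374 98.9
64.19522827967248 -0.04974254913877556
cam in tool [ 0.07  -0.001 -0.142] axes in tool
 [[-0.   -0.96 -0.28]
 [ 1.   -0.    0.  ]
 [-0.   -0.28  0.96]]
```

View pics/c1.png

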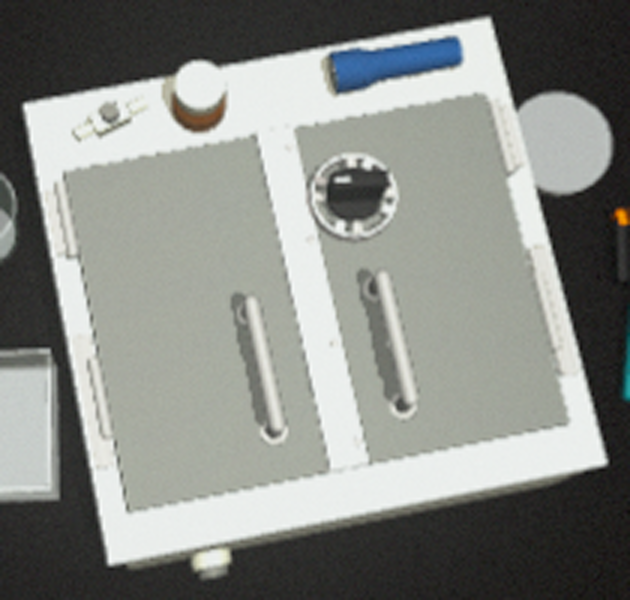

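```bash
cat >> h.py <<'E'
def down(yaw): return Ro.from_euler("xyz",[np.pi,0,np.radians(yaw)])
def now():
    s=monitor.observe(); return s["position"],Ro.from_euler("xyz",s["tool_rot"])
def plan(p1,R1,n,p0=None,R0=None):
    "suggest n equal rows (tool axes, cm / rad) from current pose to p1,R1"
    if p0 is None: p0,R0=now()
    w=(R0.inv()*R1).as_rotvec(); p=np.array(p0,float)
    R=R0
    for i in range(n):
        d=R.inv().apply((np.array(p1)-p0)/n)*100
        print("d",d.round(2),"w",(w/n).round(3)); R=R*Ro.from_rotvec(w/n)
E
python3 - <<'E'
from h import *
plan([.61,-.10,.36],down(95),16)
E
```

```text
d [-3.76 -3.02 -0.8 ] w [-0.     0.     0.068]
d [-3.96 -2.76 -0.8 ] w [-0.     0.     0.068]
d [-4.14 -2.48 -0.8 ] w [-0.     0.     0.068]
d [-4.3 -2.2 -0.8] w [-0.     0.     0.068]
d [-4.44 -1.9  -0.8 ] w [-0.     0.     0.068]
d [-4.56 -1.59 -0.8 ] w [-0.     0.     0.068]
d [-4.65 -1.28 -0.8 ] w [-0.     0.     0.068]
d [-4.73 -0.96 -0.8 ] w [-0.     0.     0.068]
d [-4.78 -0.63 -0.8 ] w [-0.     0.     0.068]
d [-4.82 -0.31 -0.8 ] w [-0.     0.     0.068]
d [-4.83  0.02 -0.8 ] w [-0.     0.     0.068]
d [-4.81  0.35 -0.8 ] w [-0.     0.     0.068]
d [-4.78  0.68 -0.8 ] w [-0.     0.     0.068]
d [-4.72  1.   -0.8 ] w [-0.     0.     0.068]
d [-4.64  1.32 -0.8 ] w [-0.     0.     0.068]
d [-4.54  1.63 -0.8 ] w [-0.     0.     0.068]
```

```bash
python3 -m handwheel '[{"dx":-3.8,"dy":-3,"dz":-1.2,"wz":0.07},{"dx":-4,"dy":-2.8,"dz":-1.2,"wz":0.07},{"dx":-4.1,"dy":-2.5,"dz":-1.2,"wz":0.07},{"dx":-4.3,"dy":-2.2,"dz":-1.2,"wz":0.07},{"dx":-4.4,"dy":-1.9,"dz":-1,"wz":0.07},{"dx":-4.6,"dy":-1.6,"dz":-1,"wz":0.07},{"dx":-4.6,"dy":-1.3,"dz":-1,"wz":0.07},{"dx":-4.7,"dy":-1,"dz":-1,"wz":0.07}]'
python3 - <<'E'
from h import *
s=monitor.observe();print(s["qpos"].round(2))
plan([.61,-.10,.33],down(95),8)
E
```

```text
[-1.25  0.52 -0.04  1.6   0.02  1.02 -0.11]
d [-7.52 -6.05 -1.23] w [-0.     0.     0.136]
d [-8.28 -4.97 -1.23] w [-0.     0.     0.136]
d [-8.87 -3.8  -1.23] w [-0.     0.     0.136]
d [-9.31 -2.56 -1.23] w [-0.     0.     0.136]
d [-9.57 -1.27 -1.23] w [-0.     0.     0.136]
d [-9.65  0.04 -1.23] w [-0.     0.     0.136]
d [-9.56  1.36 -1.23] w [-0.     0.     0.136]
d [-9.28  2.64 -1.23] w [-0.     0.     0.136]schema error: expected keys dx, dy, dz, wx, wy, wz, claw
```

```bash
python3 -m handwheel '[{"dx":-3.8,"dy":-3,"dz":-1.2,"wx":0,"wy":0,"wz":0.07,"claw":100},{"dx":-4,"dy":-2.8,"dz":-1.2,"wx":0,"wy":0,"wz":0.07,"claw":100},{"dx":-4.1,"dy":-2.5,"dz":-1.2,"wx":0,"wy":0,"wz":0.07,"claw":100},{"dx":-4.3,"dy":-2.2,"dz":-1.2,"wx":0,"wy":0,"wz":0.07,"claw":80},{"dx":-4.4,"dy":-1.9,"dz":-1,"wx":0,"wy":0,"wz":0.07,"claw":60},{"dx":-4.6,"dy":-1.6,"dz":-1,"wx":0,"wy":0,"wz":0.07,"claw":60},{"dx":-4.6,"dy":-1.3,"dz":-1,"wx":0,"wy":0,"wz":0.07,"claw":60},{"dx":-4.7,"dy":-1,"dz":-1,"wx":0,"wy":0,"wz":0.07,"claw":60}]'
python3 - <<'E'
from h import *
s=monitor.observe();print(s["qpos"].round(2))
plan([.61,-.10,.33],down(95),8)
E
```

```text
clock: 2.3
position: [0.4222, 0.2357, 0.3199]
tool_rot: [3.141, -0.0, 2.187]
force: [0.8, 0.4, -0.0]
grip_width: 0.0513
finger_force: 0.0
[-0.81  0.2   0.21  1.85 -0.05  1.09  0.04]
d [-4.78 -0.51 -0.13] w [ 0.    -0.     0.066]
d [-4.8  -0.19 -0.13] w [ 0.    -0.     0.066]
d [-4.81  0.13 -0.13] w [ 0.    -0.     0.066]
d [-4.79  0.44 -0.13] w [ 0.    -0.     0.066]
d [-4.75  0.76 -0.13] w [ 0.    -0.     0.066]
d [-4.69  1.07 -0.13] w [ 0.    -0.     0.066]
d [-4.61  1.38 -0.13] w [ 0.    -0.     0.066]
d [-4.51  1.68 -0.13] w [ 0.    -0.     0.066]
```

```bash
python3 -m handwheel '[{"dx":-4.8,"dy":-0.5,"dz":-0.1,"wx":0,"wy":0,"wz":0.066,"claw":60},{"dx":-4.8,"dy":-0.2,"dz":-0.1,"wx":0,"wy":0,"wz":0.066,"claw":60},{"dx":-4.8,"dy":0.1,"dz":-0.1,"wx":0,"wy":0,"wz":0.066,"claw":60},{"dx":-4.8,"dy":0.4,"dz":-0.1,"wx":0,"wy":0,"wz":0.066,"claw":60},{"dx":-4.8,"dy":0.8,"dz":-0.1,"wx":0,"wy":0,"wz":0.066,"claw":60},{"dx":-4.7,"dy":1.1,"dz":-0.1,"wx":0,"wy":0,"wz":0.066,"claw":60},{"dx":-4.6,"dy":1.4,"dz":-0.1,"wx":0,"wy":0,"wz":0.066,"claw":60},{"dx":-4.5,"dy":1.7,"dz":-0.1,"wx":0,"wy":0,"wz":0.066,"claw":60}]'
python3 - <<'E'
from h import *
s=monitor.observe();print(s["qpos"].round(2),s["tool_rot"])
f=grab("wrist");cv2.imwrite("pics/w1.png",f["frame"])
for k in ["knob_grip","latched_leaf_handle"]:
  for r in optics.masks_of(k,"wrist")[:2]:
    ys,xs=np.nonzero(r["region"]);print(k,r["p"],r["rect"],onz(f,xs.mean(),ys.mean(),.17 if k!="knob_grip" else .16))
E
```

```text
clock: 3.3
position: [0.6117, -0.1, 0.3274]
tool_rot: [3.141, -0.0, 1.659]
force: [-0.3, 0.8, 1.1]
grip_width: 0.0515
finger_force: 0.0
[-0.25  0.47  0.48  1.51 -0.22  1.22  0.35] [ 3.14132922e+00 -1.04955560e-04  1.65904842e+00]
knob_grip 0.64 [307.6, 143.6, 60.4, 60.3] [ 0.62713991 -0.0980429   0.16      ]
latched_leaf_handle 0.18 [121.0, 0.6, 271.7, 127.8] [0.54904048 0.00238344 0.17      ]
```

View pics/w1.png

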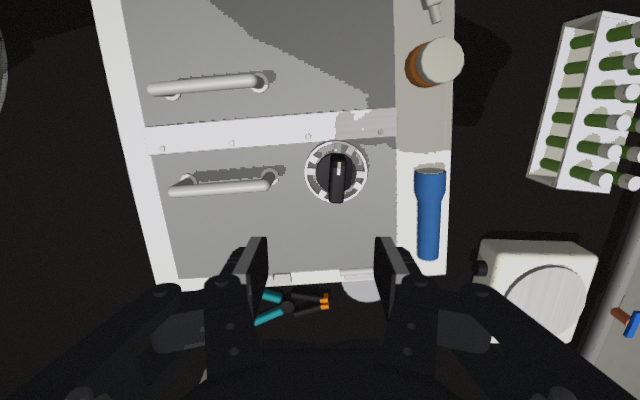

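Wrist view: knob collar centred near (336,172), wing running about (338,153)-(337,202), right-hand bar from (172,190) to (268,185), left-hand bar from (150,90) to (254,78). The torch is clear of the fingers at (430,215).

```bash
python3 - <<'E'
from h import *
f=grab("wrist");im=f["frame"]
cv2.imwrite("pics/w1c.png",cv2.resize(im[125:225,270:400],None,fx=6,fy=6,interpolation=cv2.INTER_CUBIC))
P=lambda a,z:onz(f,*a,z)
print("collar",P((336,172),.148).round(4))
for a,b,z in [((338,153),(337,202),.188),((146,128),(396,108),.134),((148,153),(396,135),.134),((172,190),(268,185),.17),((150,90),(254,78),.17)]:
    A,B=P(a,z),P(b,z); print(((A+B)/2).round(4),np.linalg.norm(A-B).round(4),np.degrees(np.arctan2(*(B-A)[1::-1])).round(1))
E
```

```text
collar [ 0.6278 -0.1003  0.148 ]
[ 0.6269 -0.0971  0.188 ] 0.0456 -85.4
[ 0.5545 -0.0522  0.134 ] 0.2609 9.2
[ 0.5568 -0.079   0.134 ] 0.2641 8.9
[ 0.5147 -0.1205  0.17  ] 0.0953 7.9
[ 0.4979 -0.0252  0.17  ] 0.0961 10.4
```

View pics/w1c.png

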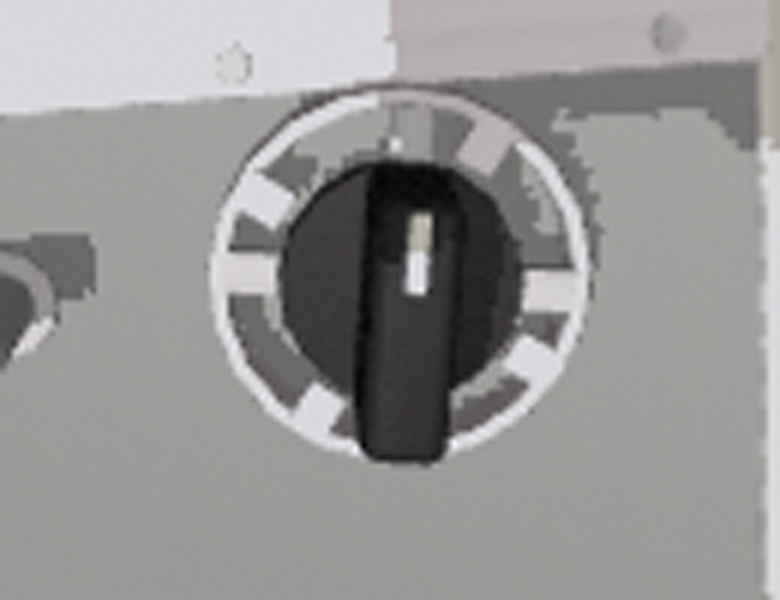

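Collar axis is at about (0.6275,-0.099), the wing lies at about 94° (θ≈0.09) and the trough yaw is about 9°. Going down onto the wing.

```bash
python3 - <<'E'
from h import *
plan([.6275,-.099,.158],down(94),6)
E
```

```text
d [-0.02  0.28  2.81] w [-0.     0.     0.003]
d [-0.02  0.28  2.81] w [-0.     0.     0.003]
d [-0.02  0.28  2.81] w [-0.     0.     0.003]
d [-0.02  0.28  2.81] w [-0.     0.     0.003]
d [-0.02  0.28  2.81] w [-0.     0.     0.003]
d [-0.01  0.28  2.81] w [-0.     0.     0.003]
```

```bash
python3 -m handwheel '[{"dx":0,"dy":0.6,"dz":2.8,"wx":0,"wy":0,"wz":0.01,"claw":60},{"dx":0,"dy":0.6,"dz":2.8,"wx":0,"wy":0,"wz":0.01,"claw":60},{"dx":0,"dy":0.5,"dz":2.8,"wx":0,"wy":0,"wz":0,"claw":60},{"dx":-0.1,"dy":0,"dz":2.8,"wx":0,"wy":0,"wz":0,"claw":60},{"dx":0,"dy":0,"dz":2.8,"wx":0,"wy":0,"wz":0,"claw":60},{"dx":0,"dy":0,"dz":2.4,"wx":0,"wy":0,"wz":0,"claw":50},{"dx":0,"dy":0,"dz":0.5,"wx":0,"wy":0,"wz":0,"claw":40},{"dx":0,"dy":0,"dz":0,"wx":0,"wy":0,"wz":0,"claw":35}]' 40
python3 -m handwheel '[{"dx":0,"dy":0,"dz":0,"wx":0,"wy":0,"wz":0,"claw":20},{"dx":0,"dy":0,"dz":0,"wx":0,"wy":0,"wz":0,"claw":5},{"dx":0,"dy":0,"dz":0,"wx":0,"wy":0,"wz":0,"claw":5},{"dx":0,"dy":0,"dz":0,"wx":0,"wy":0,"wz":0,"claw":5}]' 40
```

```text
clock: 4.5
position: [0.6282, -0.0977, 0.1589]
tool_rot: [3.141, -0.0, 1.642]
force: [0.7, -0.5, 0.8]
grip_width: 0.0295
finger_force: 0.0
clock: 5.0
position: [0.6276, -0.0985, 0.1588]
tool_rot: [-3.141, -0.0, 1.641]
force: [-5.0, -0.2, 2.8]
grip_width: 0.0132
finger_force: 43.4
```

```bash
python3 -m handwheel '[{"dx":0,"dy":0,"dz":0.3,"wx":0,"wy":0,"wz":0,"claw":5},{"dx":0,"dy":0,"dz":0.3,"wx":0,"wy":0,"wz":0,"claw":5},{"dx":0,"dy":0,"dz":0.25,"wx":0,"wy":0,"wz":0,"claw":5},{"dx":0,"dy":0,"dz":0,"wx":0,"wy":0,"wz":0,"claw":5}]'
```

```text
clock: 5.5
position: [0.6277, -0.0985, 0.1506]
tool_rot: [-3.141, -0.0, 1.641]
force: [-5.6, 0.1, 7.0]
grip_width: 0.0132
finger_force: 44.2
```

```bash
python3 -m handwheel '[{"dx":0,"dy":0,"dz":0.1,"wx":0,"wy":0,"wz":0,"claw":5},{"dx":0,"dy":0,"dz":0.05,"wx":0,"wy":0,"wz":0,"claw":5}]'
```

```text
clock: 5.75
position: [0.6279, -0.0985, 0.1501]
tool_rot: [3.141, -0.0, 1.641]
force: [-13.6, 2.7, 26.4]
grip_width: 0.0133
finger_force: 47.0
```

```bash
python3 -m handwheel '[{"dx":0,"dy":0,"dz":-0.05,"wx":0,"wy":0,"wz":0.06,"claw":5},{"dx":0,"dy":0,"dz":0,"wx":0,"wy":0,"wz":0.1,"claw":5},{"dx":0,"dy":0,"dz":0,"wx":0,"wy":0,"wz":0.1,"claw":5},{"dx":0,"dy":0,"dz":0,"wx":0,"wy":0,"wz":0.1,"claw":5}]'; python3 -c "
from h import *
print(monitor.observe()['moment'])"
```

```text
clock: 6.25
position: [0.6279, -0.0986, 0.1503]
tool_rot: [3.141, -0.001, 1.277]
force: [-8.8, 1.5, 17.2]
grip_width: 0.0135
finger_force: 45.6
[0.14123178 2.29300601 0.10610718]
```

```bash
python3 -m handwheel '[{"dx":0,"dy":0,"dz":0,"wx":0,"wy":0,"wz":0.13,"claw":5},{"dx":0,"dy":0,"dz":0,"wx":0,"wy":0,"wz":0.13,"claw":5},{"dx":0,"dy":0,"dz":0,"wx":0,"wy":0,"wz":0.13,"claw":5},{"dx":0,"dy":0,"dz":0,"wx":0,"wy":0,"wz":0.13,"claw":5},{"dx":0,"dy":0,"dz":0,"wx":0,"wy":0,"wz":0.13,"claw":5},{"dx":0,"dy":0,"dz":0,"wx":0,"wy":0,"wz":0.13,"claw":5},{"dx":0,"dy":0,"dz":0,"wx":0,"wy":0,"wz":0.13,"claw":5},{"dx":0,"dy":0,"dz":0,"wx":0,"wy":0,"wz":0.1,"claw":5}]'; python3 -c "
from h import *
print(monitor.observe()['moment'])"
```

```text
clock: 7.25
position: [0.6279, -0.0989, 0.1503]
tool_rot: [3.141, -0.001, 0.267]
force: [-9.4, -0.6, 17.8]
grip_width: 0.0133
finger_force: 45.6
[-0.19568274  2.30224015  0.02038569]
```

```bash
for i in 1; do python3 -m handwheel '[{"dx":0,"dy":0,"dz":0,"wx":0,"wy":0,"wz":0.05,"claw":5},{"dx":0,"dy":0,"dz":0,"wx":0,"wy":0,"wz":0.04,"claw":5},{"dx":0,"dy":0,"dz":0,"wx":0,"wy":0,"wz":0.03,"claw":5},{"dx":0,"dy":0,"dz":0,"wx":0,"wy":0,"wz":0,"claw":5}]'; done; python3 -c "
from h import *
print(monitor.observe()['moment'])"
```

```text
clock: 7.75
position: [0.628, -0.0989, 0.1503]
tool_rot: [3.141, -0.001, 0.15]
force: [-8.9, 0.4, 18.0]
grip_width: 0.0128
finger_force: 45.7
[-0.12143327  2.13986436  0.22011444]
```

```bash
python3 -m handwheel '[{"dx":0,"dy":0,"dz":0,"wx":0,"wy":0,"wz":0.015,"claw":5},{"dx":0,"dy":0,"dz":-0.4,"wx":0,"wy":0,"wz":0,"claw":5},{"dx":0,"dy":0,"dz":-0.45,"wx":0,"wy":0,"wz":0,"claw":5},{"dx":0,"dy":0,"dz":0,"wx":0,"wy":0,"wz":0,"claw":30},{"dx":0,"dy":0,"dz":0,"wx":0,"wy":0,"wz":0,"claw":55},{"dx":0,"dy":0,"dz":-1,"wx":0,"wy":0,"wz":0,"claw":55},{"dx":0,"dy":0,"dz":-4,"wx":0,"wy":0,"wz":0,"claw":55},{"dx":0,"dy":0,"dz":-4,"wx":0,"wy":0,"wz":0,"claw":55}]'; python3 - <<'E'
from h import *
s=monitor.observe();print(s['moment'],s["qpos"].round(2))
plan([.513,-.119,.25],down(8.8),4)
E
```

```text
clock: 8.75
position: [0.6279, -0.0985, 0.2489]
tool_rot: [3.141, 0.0, 0.136]
force: [1.0, -0.3, -0.1]
grip_width: 0.0469
finger_force: 0.0
[-0.02336088  0.00932615 -0.01017339] [-0.47  0.69  0.88  1.58 -0.57  1.15 -0.89]
d [-2.92  0.12 -0.03] w [ 0.     0.    -0.005]
d [-2.92  0.11 -0.03] w [ 0.     0.    -0.005]
d [-2.92  0.09 -0.03] w [ 0.     0.    -0.005]
d [-2.92  0.08 -0.03] w [ 0.     0.    -0.005]
```

```bash
python3 -m handwheel '[{"dx":-2.9,"dy":0.1,"dz":-1,"wx":0,"wy":0,"wz":0.01,"claw":55},{"dx":-2.9,"dy":0.1,"dz":-1,"wx":0,"wy":0,"wz":0,"claw":65},{"dx":-2.9,"dy":0.1,"dz":0,"wx":0,"wy":0,"wz":-0.01,"claw":75},{"dx":-2.9,"dy":0.1,"dz":0,"wx":0,"wy":0,"wz":0.01,"claw":75},{"dx":0,"dy":0,"dz":0,"wx":0,"wy":0,"wz":0,"claw":75}]'; python3 - <<'E'
from h import *
f=grab("wrist");t=grab("top")
cv2.imwrite("pics/w2.png",np.hstack([f["frame"],cv2.resize(t["frame"][140:190,355:405],(400,400),interpolation=cv2.INTER_CUBIC)])[:, 240:])
p,R=now();print(p,f["R"]@p+f["t"],pix(f,R.apply([0,0,0])+p),pix(f,[.513,-.119,.17]))
E
```

```text
clock: 9.38
position: [0.5123, -0.1178, 0.2681]
tool_rot: [-3.14, -0.001, 0.124]
force: [0.4, 0.6, 0.3]
grip_width: 0.0638
finger_force: 0.0
[ 0.51403076 -0.11720411  0.26788569] [-0.00145924  0.02685114  0.15599402] [317.47917341 248.35822923] [320.78845997 194.9497093 ]
```

View pics/w2.png

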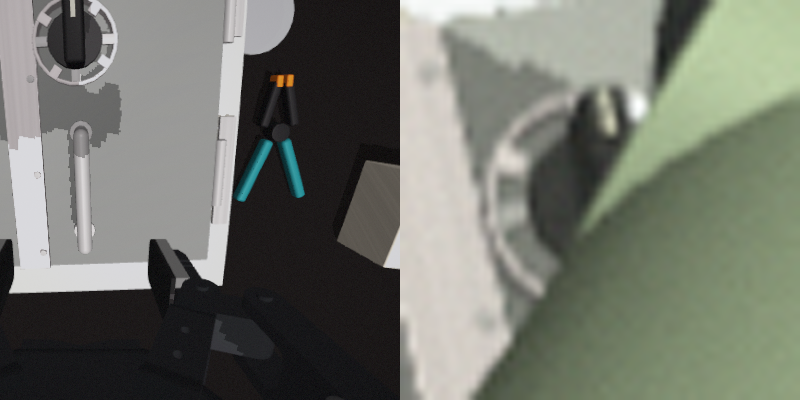

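Knob wing is now along the seam. The bar centre is at about (322,190), i.e. (0.5155,-0.1205). Descending onto the bar.

```bash
python3 - <<'E'
from h import *
f=grab("wrist");A,B=onz(f,321,130,.17),onz(f,324,250,.17);print(A,B,(A+B)/2,np.degrees(np.arctan2(*(A-B)[1::-1])))
plan([.515,-.1203,.151],down(9),4)
E
```

```text
[ 0.56471614 -0.11229425  0.17      ] [ 0.46816698 -0.12702527  0.17      ] [ 0.51644156 -0.11965976  0.17      ] 8.67502068833294
d [0.01 0.08 2.92] w [ 0.    -0.    -0.008]
d [0.01 0.08 2.92] w [ 0.    -0.    -0.008]
d [0.01 0.08 2.92] w [ 0.    -0.    -0.008]
d [0.01 0.08 2.92] w [ 0.    -0.    -0.008]
```

```bash
python3 -m handwheel '[{"dx":0.1,"dy":0.2,"dz":3,"wx":0,"wy":0,"wz":-0.02,"claw":60},{"dx":0,"dy":0,"dz":3,"wx":0,"wy":0,"wz":-0.01,"claw":60},{"dx":0,"dy":0,"dz":3,"wx":0,"wy":0,"wz":0,"claw":60},{"dx":0,"dy":0,"dz":2.4,"wx":0,"wy":0,"wz":0,"claw":50},{"dx":0,"dy":0,"dz":0.4,"wx":0,"wy":0,"wz":0,"claw":30},{"dx":0,"dy":0,"dz":0,"wx":0,"wy":0,"wz":0,"claw":5},{"dx":0,"dy":0,"dz":0,"wx":0,"wy":0,"wz":0,"claw":5},{"dx":0,"dy":0,"dz":0,"wx":0,"wy":0,"wz":0,"claw":5}]' 30; python3 - <<'E'
from h import *
p,R=now(); print(p,monitor.observe()["qpos"].round(2))
g=p-R.apply([0,0,.019]); a=np.radians(8.8); y=np.array([-np.sin(a),np.cos(a),0]); x=np.array([np.cos(a),np.sin(a),0])
H=g-.123*y; H[2]=.126
r=g-H
print("H",H,"g",g)
for k in (0.5,):   # tool tilt fraction
  P=p;Q=R
  N=24
  for i in range(1,N+1):
    th=1.58*i/N
    g2=H+Ro.from_rotvec(x*th).apply(r); Q2=Ro.from_rotvec(x*th*k)*R; P2=g2+Q2.apply([0,0,.019])
    print(i,(Q.inv().apply(P2-P)*100).round(2),(Q.inv()*Q2).as_rotvec().round(3),P2.round(3)); P,Q=P2,Q2
E
```

```text
clock: 10.52
position: [0.515, -0.1192, 0.1498]
tool_rot: [-3.142, -0.001, 0.156]
force: [-0.1, 1.7, -1.1]
grip_width: 0.0109
finger_force: 29.6
[ 0.51503854 -0.1191709   0.14980538] [-0.45  0.63  0.82  1.96 -0.63  0.82 -0.7 ]
H [ 0.53384289 -0.24072563  0.126     ] g [ 0.51502563 -0.11917354  0.16880538]
1 [-0.    0.25 -0.8 ] [0.033 0.    0.   ] [ 0.515 -0.122  0.158]
2 [-0.    0.27 -0.79] [0.033 0.    0.   ] [ 0.516 -0.125  0.166]
3 [-0.    0.3  -0.78] [0.033 0.    0.   ] [ 0.516 -0.128  0.173]
4 [-0.    0.32 -0.77] [0.033 0.    0.   ] [ 0.517 -0.132  0.181]
5 [-0.    0.35 -0.75] [0.033 0.    0.   ] [ 0.518 -0.136  0.188]
6 [-0.    0.37 -0.74] [0.033 0.    0.   ] [ 0.518 -0.141  0.194]
7 [-0.    0.4  -0.72] [0.033 0.    0.   ] [ 0.519 -0.146  0.201]
8 [-0.    0.42 -0.71] [0.033 0.    0.   ] [ 0.52  -0.152  0.206]
9 [-0.    0.44 -0.69] [0.033 0.    0.   ] [ 0.521 -0.158  0.212]
10 [-0.    0.47 -0.68] [0.033 0.    0.   ] [ 0.522 -0.164  0.217]
11 [-0.    0.49 -0.66] [0.033 0.    0.   ] [ 0.523 -0.171  0.222]
12 [-0.    0.51 -0.64] [0.033 0.    0.   ] [ 0.524 -0.178  0.226]
13 [-0.    0.53 -0.62] [0.033 0.    0.   ] [ 0.525 -0.185  0.23 ]
14 [-0.    0.55 -0.6 ] [0.033 0.    0.   ] [ 0.526 -0.193  0.233]
15 [-0.    0.57 -0.58] [0.033 0.    0.   ] [ 0.528 -0.2    0.236]
16 [-0.    0.59 -0.56] [0.033 0.    0.   ] [ 0.529 -0.208  0.238]
17 [-0.    0.61 -0.54] [0.033 0.    0.   ] [ 0.53  -0.216  0.239]
18 [-0.    0.62 -0.52] [0.033 0.    0.   ] [ 0.531 -0.224  0.24 ]
19 [-0.    0.64 -0.49] [0.033 0.    0.   ] [ 0.532 -0.232  0.241]
20 [-0.    0.66 -0.47] [0.033 0.    0.   ] [ 0.534 -0.24   0.241]
21 [-0.    0.67 -0.45] [0.033 0.    0.   ] [ 0.535 -0.248  0.24 ]
22 [-0.    0.68 -0.42] [0.033 0.    0.   ] [ 0.536 -0.255  0.239]
23 [-0.   0.7 -0.4] [0.033 0.    0.   ] [ 0.537 -0.263  0.237]
24 [-0.    0.71 -0.37] [0.033 0.    0.   ] [ 0.539 -0.271  0.235]
```

```bash
python3 -m handwheel '[{"dx":0,"dy":0.25,"dz":-0.8,"wx":0.033,"wy":0,"wz":0,"claw":5},{"dx":0,"dy":0.27,"dz":-0.79,"wx":0.033,"wy":0,"wz":0,"claw":5},{"dx":0,"dy":0.3,"dz":-0.78,"wx":0.033,"wy":0,"wz":0,"claw":5},{"dx":0,"dy":0.32,"dz":-0.77,"wx":0.033,"wy":0,"wz":0,"claw":5},{"dx":0,"dy":0.35,"dz":-0.75,"wx":0.033,"wy":0,"wz":0,"claw":5},{"dx":0,"dy":0.37,"dz":-0.74,"wx":0.033,"wy":0,"wz":0,"claw":5},{"dx":0,"dy":0.4,"dz":-0.72,"wx":0.033,"wy":0,"wz":0,"claw":5},{"dx":0,"dy":0.42,"dz":-0.71,"wx":0.033,"wy":0,"wz":0,"claw":5}]' 60
```

```text
clock: 11.52
position: [0.5202, -0.1513, 0.2065]
tool_rot: [-2.875, -0.001, 0.157]
force: [2.8, 6.2, -6.7]
grip_width: 0.0101
finger_force: 58.2
```

```bash
python3 -m handwheel '[{"dx":0,"dy":0.44,"dz":-0.69,"wx":0.033,"wy":0,"wz":0,"claw":5},{"dx":0,"dy":0.47,"dz":-0.68,"wx":0.033,"wy":0,"wz":0,"claw":5},{"dx":0,"dy":0.49,"dz":-0.66,"wx":0.033,"wy":0,"wz":0,"claw":5},{"dx":0,"dy":0.51,"dz":-0.64,"wx":0.033,"wy":0,"wz":0,"claw":5},{"dx":0,"dy":0.53,"dz":-0.62,"wx":0.033,"wy":0,"wz":0,"claw":5},{"dx":0,"dy":0.55,"dz":-0.6,"wx":0.033,"wy":0,"wz":0,"claw":5},{"dx":0,"dy":0.57,"dz":-0.58,"wx":0.033,"wy":0,"wz":0,"claw":5},{"dx":0,"dy":0.59,"dz":-0.56,"wx":0.033,"wy":0,"wz":0,"claw":5}]'
```

```text
clock: 12.52
position: [0.5294, -0.2069, 0.2387]
tool_rot: [-2.61, -0.002, 0.157]
force: [0.1, 9.3, 10.4]
grip_width: 0.0094
finger_force: 58.4
```

```bash
python3 - <<'E'
from h import *
t=grab("side");cv2.imwrite("pics/s2.png",t["frame"]);print(monitor.observe()["qpos"].round(2))
E
```

```text
[ 0.11  0.73  0.65  1.54 -0.74  1.52 -0.45]
```

View pics/s2.png

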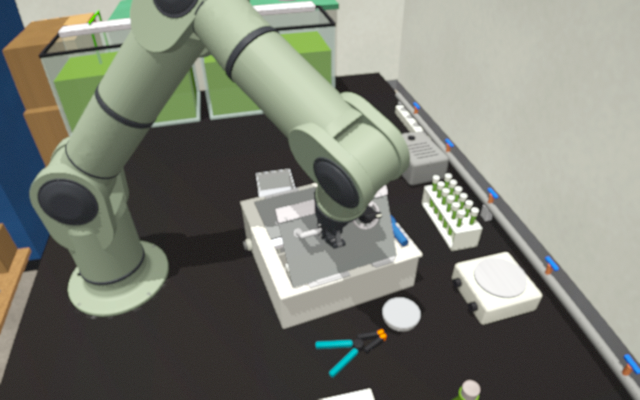

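The side view shows the right-hand leaf held by its bar at about 60° and nothing disturbed. I'll finish the arc with less tilt, because joint 6 is getting close to its limit.

```bash
python3 - <<'E'
from h import *
p,R=now()
a=np.radians(8.8); x=np.array([np.cos(a),np.sin(a),0])
H=np.array([.5338,-.2407,.126]); g=p-R.apply([0,0,.019]); r=g-H
r-=x*(r@x); th0=np.arctan2(r[2],r@np.array([-np.sin(a),np.cos(a),0])); print("leaf now est",th0-np.arctan2(.044,.123),np.linalg.norm(r))
r*=.1306/np.linalg.norm(r)
tot=1.59-(th0-np.arctan2(.044,.123)); P,Q=p,R;c=g-H-r
for i in range(1,9):
    g2=H+x*((g-H)@x)+Ro.from_rotvec(x*tot*i/8).apply(r); Q2=Ro.from_rotvec(x*.015*i)*R; P2=g2+Q2.apply([0,0,.019])
    print(i,(Q.inv().apply(P2-P)*100).round(2),P2.round(3)); P,Q=P2,Q2
E
```

```text
leaf now est 1.0496519982302117 0.13127383369886017
1 [-0.   0.7 -0.5] [ 0.531 -0.217  0.24 ]
2 [-0.    0.69 -0.52] [ 0.532 -0.225  0.24 ]
3 [-0.    0.71 -0.48] [ 0.533 -0.234  0.241]
4 [-0.    0.74 -0.44] [ 0.535 -0.242  0.24 ]
5 [-0.    0.76 -0.4 ] [ 0.536 -0.25   0.239]
6 [-0.    0.78 -0.35] [ 0.537 -0.259  0.238]
7 [-0.    0.8  -0.31] [ 0.539 -0.267  0.236]
8 [-0.    0.81 -0.27] [ 0.54  -0.275  0.233]
```

```bash
python3 -m handwheel '[{"dx":0,"dy":0.7,"dz":-0.5,"wx":0.015,"wy":0,"wz":0,"claw":5},{"dx":0,"dy":0.69,"dz":-0.52,"wx":0.015,"wy":0,"wz":0,"claw":5},{"dx":0,"dy":0.71,"dz":-0.48,"wx":0.015,"wy":0,"wz":0,"claw":5},{"dx":0,"dy":0.74,"dz":-0.44,"wx":0.015,"wy":0,"wz":0,"claw":5},{"dx":0,"dy":0.76,"dz":-0.4,"wx":0.015,"wy":0,"wz":0,"claw":5},{"dx":0,"dy":0.78,"dz":-0.35,"wx":0.015,"wy":0,"wz":0,"claw":5},{"dx":0,"dy":0.8,"dz":-0.31,"wx":0.015,"wy":0,"wz":0,"claw":5},{"dx":0,"dy":0.81,"dz":-0.27,"wx":0.015,"wy":0,"wz":0,"claw":5}]'; python3 - <<'E'
from h import *
p,R=now()
a=np.radians(8.8); H=np.array([.5338,-.2407,.126]); r=p-R.apply([0,0,.019])-H
print(np.arctan2(r[2],r@[-np.sin(a),np.cos(a),0])-np.arctan2(.044,.123),monitor.observe()["qpos"].round(2))
t=grab("side");cv2.imwrite("pics/s3.png",cv2.resize(t["frame"][150:350,220:440],None,fx=2.5,fy=2.5))
E
```

```text
clock: 13.58
position: [0.5404, -0.2751, 0.2336]
tool_rot: [-2.494, -0.004, 0.157]
force: [6.8, 0.2, 14.1]
grip_width: 0.0099
finger_force: 61.9
1.5893046699181523 [ 0.29  0.86  0.61  1.33 -0.78  1.7  -0.4 ]
```

View pics/s3.png

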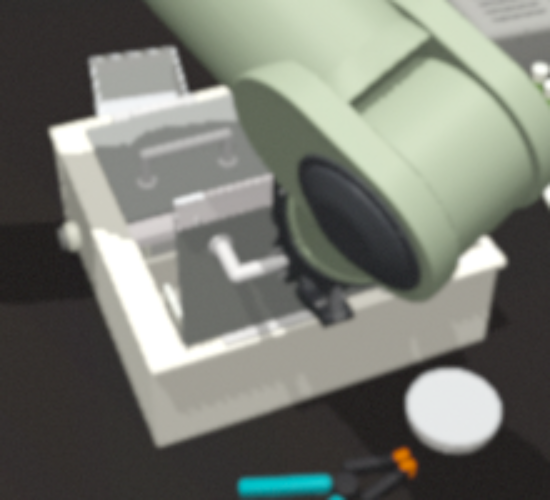

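The right-hand leaf stands upright in the side view, with its bar still gripped near (300,280) of the crop. Releasing with a small opening and backing off along the tool.

```bash
python3 -m handwheel '[{"dx":0,"dy":0,"dz":0,"wx":0,"wy":0,"wz":0,"claw":24},{"dx":0,"dy":0,"dz":0,"wx":0,"wy":0,"wz":0,"claw":24},{"dx":0,"dy":0,"dz":0,"wx":0,"wy":0,"wz":0,"claw":24},{"dx":0,"dy":0,"dz":-1,"wx":0,"wy":0,"wz":0,"claw":24},{"dx":0,"dy":0,"dz":-2,"wx":0,"wy":0,"wz":0,"claw":24},{"dx":0,"dy":0,"dz":-3,"wx":0,"wy":0,"wz":0,"claw":24},{"dx":0,"dy":0,"dz":-4,"wx":0,"wy":0,"wz":0,"claw":24},{"dx":0,"dy":0,"dz":-4,"wx":0,"wy":0,"wz":0,"claw":24}]'; python3 - <<'E'
from h import *
p,R=now();print(p,monitor.observe()["qpos"].round(2))
print("up");plan(p+[-.02,0.01,.1],Ro.from_rotvec([-.25,0,0])*R,4)
p1=p+[-.02,0.01,.1];R1=Ro.from_rotvec([-.25,0,0])*R
print("over");plan([.4985,-.023,.41],down(9),8,p1,R1)
E
```

```text
clock: 14.62
position: [0.5518, -0.3561, 0.3388]
tool_rot: [-2.493, 0.004, 0.157]
force: [0.2, 0.9, -3.2]
grip_width: 0.0204
finger_force: 0.0
[ 0.55183433 -0.35612705  0.33878714] [ 0.52  0.85  0.4   0.96 -0.65  1.93 -0.6 ]
up
d [-0.47 -1.77 -1.79] w [-0.062 -0.008  0.006]
d [-0.49 -1.65 -1.9 ] w [-0.062 -0.008  0.006]
d [-0.52 -1.53 -1.99] w [-0.062 -0.008  0.006]
d [-0.54 -1.4  -2.08] w [-0.062 -0.008  0.006]
over
d [ 0.21 -3.6   1.91] w [-0.05   0.005 -0.002]
d [ 0.21 -3.69  1.73] w [-0.05   0.005 -0.002]
d [ 0.21 -3.77  1.54] w [-0.05   0.005 -0.002]
d [ 0.21 -3.84  1.35] w [-0.05   0.005 -0.002]
d [ 0.21 -3.9   1.16] w [-0.05   0.005 -0.002]
d [ 0.21 -3.96  0.96] w [-0.05   0.005 -0.002]
d [ 0.21 -4.    0.76] w [-0.05   0.005 -0.002]
d [ 0.22 -4.03  0.56] w [-0.05   0.005 -0.002]
```

```bash
python3 -m handwheel '[{"dx":-0.5,"dy":-1.8,"dz":-1.8,"wx":-0.06,"wy":0,"wz":0,"claw":40},{"dx":-0.5,"dy":-1.6,"dz":-1.9,"wx":-0.06,"wy":0,"wz":0,"claw":60},{"dx":-0.5,"dy":-1.5,"dz":-2,"wx":-0.06,"wy":0,"wz":0,"claw":75},{"dx":-0.5,"dy":-1.4,"dz":-2.1,"wx":-0.06,"wy":0,"wz":0,"claw":75},{"dx":0,"dy":-3.6,"dz":1.9,"wx":-0.05,"wy":0,"wz":0,"claw":75},{"dx":0,"dy":-3.7,"dz":1.7,"wx":-0.05,"wy":0,"wz":0,"claw":75},{"dx":0,"dy":-3.8,"dz":1.5,"wx":-0.05,"wy":0,"wz":0,"claw":75},{"dx":0,"dy":-3.8,"dz":1.3,"wx":-0.05,"wy":0,"wz":0,"claw":75}]'; python3 - <<'E'
from h import *
p,R=now();print(p,monitor.observe()["qpos"].round(2))
plan([.4985,-.023,.36],down(9),6)
E
```

```text
clock: 15.62
position: [0.5047, -0.1854, 0.4273]
tool_rot: [-2.933, 0.001, 0.157]
force: [1.8, -0.5, 0.4]
grip_width: 0.0644
finger_force: 0.0
[ 0.50470234 -0.1854343   0.42725481] [-0.01  0.33  0.5   1.47 -0.32  1.51 -0.89]
d [ 0.32 -2.4   1.65] w [-0.035  0.    -0.   ]
d [ 0.32 -2.46  1.57] w [-0.035  0.    -0.   ]
d [ 0.32 -2.51  1.48] w [-0.035  0.    -0.   ]
d [ 0.32 -2.56  1.39] w [-0.035  0.    -0.   ]
d [ 0.32 -2.61  1.3 ] w [-0.035  0.    -0.   ]
d [ 0.32 -2.65  1.21] w [-0.035  0.    -0.   ]
```

```bash
python3 -m handwheel '[{"dx":0.3,"dy":-2.4,"dz":1.6,"wx":-0.035,"wy":0,"wz":0,"claw":75},{"dx":0.3,"dy":-2.5,"dz":1.6,"wx":-0.035,"wy":0,"wz":0,"claw":75},{"dx":0.3,"dy":-2.5,"dz":1.5,"wx":-0.035,"wy":0,"wz":0,"claw":75},{"dx":0.3,"dy":-2.6,"dz":1.4,"wx":-0.035,"wy":0,"wz":0,"claw":70},{"dx":0.3,"dy":-2.6,"dz":1.3,"wx":-0.035,"wy":0,"wz":0,"claw":70},{"dx":0.3,"dy":-2.6,"dz":1.2,"wx":-0.035,"wy":0,"wz":0,"claw":70},{"dx":0,"dy":0,"dz":4,"wx":0,"wy":0,"wz":0,"claw":70},{"dx":0,"dy":0,"dz":4,"wx":0,"wy":0,"wz":0,"claw":70}]'; python3 - <<'E'
from h import *
f=grab("wrist");cv2.imwrite("pics/w4.png",f["frame"])
p,R=now();print(p,pix(f,[.4985,-.023,.17]))
E
```

```text
clock: 16.62
position: [0.4977, -0.0238, 0.2796]
tool_rot: [-3.142, -0.0, 0.157]
force: [0.1, -0.1, -0.9]
grip_width: 0.0597
finger_force: 0.0
[ 0.49565554 -0.02396089  0.27508598] [318.31142137 190.52878735]
```

View pics/w4.png

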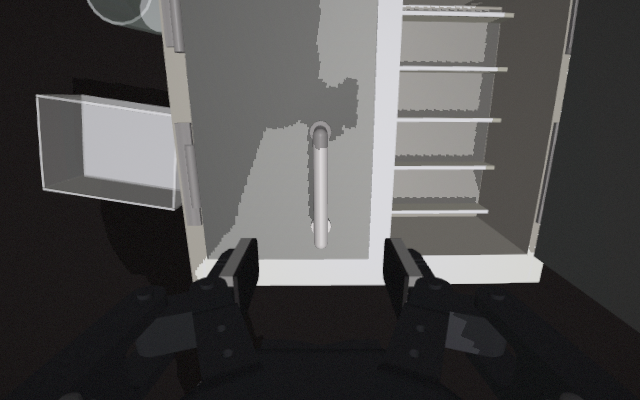

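Trough is open on the right and the left-hand bar runs (321,130)-(320,247), nearly centred under the tool. Descending.

```bash
python3 -m handwheel '[{"dx":0.2,"dy":0.1,"dz":4,"wx":0,"wy":0,"wz":0,"claw":60},{"dx":0,"dy":0,"dz":4,"wx":0,"wy":0,"wz":0,"claw":60},{"dx":0,"dy":0,"dz":3,"wx":0,"wy":0,"wz":0,"claw":60},{"dx":0,"dy":0,"dz":1.5,"wx":0,"wy":0,"wz":0,"claw":45},{"dx":0,"dy":0,"dz":0.3,"wx":0,"wy":0,"wz":0,"claw":25},{"dx":0,"dy":0,"dz":0,"wx":0,"wy":0,"wz":0,"claw":5},{"dx":0,"dy":0,"dz":0,"wx":0,"wy":0,"wz":0,"claw":5},{"dx":0,"dy":0,"dz":0,"wx":0,"wy":0,"wz":0,"claw":5}]' 60; python3 - <<'E'
from h import *
p,R=now(); s=monitor.observe();print(p,s["qpos"].round(2),s["force"].round(1),s["grip_width"])
g=p-R.apply([0,0,.019]); a=np.radians(8.8); y=np.array([-np.sin(a),np.cos(a),0]); x=np.array([np.cos(a),np.sin(a),0])
H=g+.120*y; H[2]=.126
r=g-H; print("H",H,"g",g)
P=p;Q=R;N=24
for i in range(1,N+1):
    th=1.59*i/N
    g2=H+Ro.from_rotvec(-x*th).apply(r); Q2=Ro.from_rotvec(-x*th*.45)*R; P2=g2+Q2.apply([0,0,.019])
    print(i,(Q.inv().apply(P2-P)*100).round(2),(Q.inv()*Q2).as_rotvec().round(3)[0],P2.round(3)); P,Q=P2,Q2
E
```

```text
clock: 17.68
position: [0.4995, -0.0234, 0.1527]
tool_rot: [-3.14, 0.001, 0.158]
force: [0.8, 8.5, -8.6]
grip_width: 0.0099
finger_force: 58.3
[ 0.49953318 -0.02337543  0.15266906] [-0.33  0.46  0.34  2.01 -0.23  0.71 -1.26] [ 0.8  8.5 -8.6] 0.009860288907949162
H [0.48119485 0.09518716 0.126     ] g [ 0.49955316 -0.02340024  0.17166903]
1 [ 0.   -0.27 -0.78] -0.03 [ 0.499 -0.021  0.161]
2 [ 0.   -0.3  -0.77] -0.03 [ 0.499 -0.017  0.168]
3 [ 0.   -0.33 -0.76] -0.03 [ 0.498 -0.014  0.176]
4 [ 0.   -0.36 -0.74] -0.03 [ 0.497 -0.01   0.183]
5 [ 0.   -0.38 -0.73] -0.03 [ 0.497 -0.005  0.189]
6 [ 0.   -0.41 -0.71] -0.03 [0.496 0.    0.196]
7 [ 0.   -0.44 -0.69] -0.03 [0.495 0.005 0.202]
8 [ 0.   -0.46 -0.68] -0.03 [0.494 0.011 0.208]
9 [ 0.   -0.48 -0.66] -0.03 [0.493 0.017 0.213]
10 [ 0.   -0.51 -0.64] -0.03 [0.492 0.024 0.218]
11 [ 0.   -0.53 -0.62] -0.03 [0.491 0.031 0.222]
12 [ 0.   -0.55 -0.59] -0.03 [0.49  0.038 0.226]
13 [ 0.   -0.57 -0.57] -0.03 [0.489 0.045 0.229]
14 [ 0.   -0.59 -0.55] -0.03 [0.488 0.053 0.232]
15 [ 0.   -0.61 -0.52] -0.03 [0.487 0.06  0.234]
16 [ 0.   -0.63 -0.5 ] -0.03 [0.485 0.068 0.236]
17 [ 0.   -0.65 -0.47] -0.03 [0.484 0.076 0.237]
18 [ 0.   -0.67 -0.45] -0.03 [0.483 0.084 0.238]
19 [ 0.   -0.68 -0.42] -0.03 [0.482 0.092 0.238]
20 [ 0.   -0.7  -0.39] -0.03 [0.48  0.1   0.238]
21 [ 0.   -0.71 -0.37] -0.03 [0.479 0.107 0.237]
22 [ 0.   -0.72 -0.34] -0.03 [0.478 0.115 0.235]
23 [ 0.   -0.74 -0.31] -0.03 [0.477 0.123 0.233]
24 [ 0.   -0.75 -0.28] -0.03 [0.476 0.13  0.231]
```

```bash
python3 -m handwheel '[{"dx":0,"dy":-0.27,"dz":-0.78,"wx":-0.03,"wy":0,"wz":0,"claw":5},{"dx":0,"dy":-0.3,"dz":-0.77,"wx":-0.03,"wy":0,"wz":0,"claw":5},{"dx":0,"dy":-0.33,"dz":-0.76,"wx":-0.03,"wy":0,"wz":0,"claw":5},{"dx":0,"dy":-0.36,"dz":-0.74,"wx":-0.03,"wy":0,"wz":0,"claw":5},{"dx":0,"dy":-0.38,"dz":-0.73,"wx":-0.03,"wy":0,"wz":0,"claw":5},{"dx":0,"dy":-0.41,"dz":-0.71,"wx":-0.03,"wy":0,"wz":0,"claw":5},{"dx":0,"dy":-0.44,"dz":-0.69,"wx":-0.03,"wy":0,"wz":0,"claw":5},{"dx":0,"dy":-0.46,"dz":-0.68,"wx":-0.03,"wy":0,"wz":0,"claw":5}]'
python3 -c "
from h import *
print(monitor.observe()['qpos'].round(2))"
```

```text
clock: 18.68
position: [0.4941, 0.0096, 0.2078]
tool_rot: [2.9, 0.001, 0.156]
force: [1.9, -5.6, -10.0]
grip_width: 0.0096
finger_force: 58.2
[-0.71  0.4   0.53  2.    0.06  0.81 -1.67]
```

```bash
python3 -m handwheel '[{"dx":0,"dy":-0.48,"dz":-0.66,"wx":-0.03,"wy":0,"wz":0,"claw":5},{"dx":0,"dy":-0.51,"dz":-0.64,"wx":-0.03,"wy":0,"wz":0,"claw":5},{"dx":0,"dy":-0.53,"dz":-0.62,"wx":-0.03,"wy":0,"wz":0,"claw":5},{"dx":0,"dy":-0.55,"dz":-0.59,"wx":-0.03,"wy":0,"wz":0,"claw":5},{"dx":0,"dy":-0.57,"dz":-0.57,"wx":-0.03,"wy":0,"wz":0,"claw":5},{"dx":0,"dy":-0.59,"dz":-0.55,"wx":-0.03,"wy":0,"wz":0,"claw":5},{"dx":0,"dy":-0.61,"dz":-0.52,"wx":-0.03,"wy":0,"wz":0,"claw":5},{"dx":0,"dy":-0.63,"dz":-0.5,"wx":-0.03,"wy":0,"wz":0,"claw":5}]'
python3 - <<'E'
from h import *
print(monitor.observe()['qpos'].round(2))
p,R=now()
a=np.radians(8.8); x=np.array([np.cos(a),np.sin(a),0]); yo=np.array([np.sin(a),-np.cos(a),0])
H=np.array([.4812,.0952,.126]); g=p-R.apply([0,0,.019]); r=g-H
off=x*(r@x); r=r-off; ph=np.arctan2(.044,.120); th=np.arctan2(r[2],r@yo)-ph; print("leaf",th,np.linalg.norm(r),np.hypot(.12,.044))
r*=.1278/np.linalg.norm(r); tot=1.59-th; P,Q=p,R
for i in range(1,9):
    g2=H+off+Ro.from_rotvec(-x*tot*i/8).apply(r); Q2=Ro.from_rotvec(-x*.015*i)*R; P2=g2+Q2.apply([0,0,.019])
    print(i,(Q.inv().apply(P2-P)*100).round(2),P2.round(3)); P,Q=P2,Q2
E
```

```text
clock: 19.68
position: [0.4854, 0.0636, 0.238]
tool_rot: [2.657, 0.001, 0.153]
force: [-8.2, -16.6, 36.9]
grip_width: 0.0098
finger_force: 60.3
[-1.02  0.45  0.63  1.96  0.25  0.96 -2.  ]
leaf 1.0426199507708276 0.13080686184877685 0.12781236246936364
1 [-0.   -0.86 -0.28] [0.484 0.072 0.236]
2 [-0.   -0.71 -0.47] [0.483 0.081 0.237]
3 [-0.   -0.73 -0.43] [0.481 0.089 0.237]
4 [-0.   -0.75 -0.39] [0.48  0.098 0.237]
5 [-0.   -0.77 -0.35] [0.479 0.106 0.236]
6 [-0.   -0.79 -0.31] [0.478 0.114 0.234]
7 [-0.   -0.8  -0.26] [0.476 0.122 0.232]
8 [-0.   -0.82 -0.22] [0.475 0.13  0.229]
```

The bar is pushing back outward by about 1 mm, so I'll widen the arc.

```bash
python3 -m handwheel '[{"dx":0,"dy":-0.72,"dz":-0.62,"wx":-0.015,"wy":0,"wz":0,"claw":5},{"dx":0,"dy":-0.72,"dz":-0.49,"wx":-0.015,"wy":0,"wz":0,"claw":5},{"dx":0,"dy":-0.74,"dz":-0.45,"wx":-0.015,"wy":0,"wz":0,"claw":5}]'
python3 -c "
from h import *
print(monitor.observe()['qpos'].round(2))"
```

```text
clock: 20.05
position: [0.481, 0.0905, 0.2415]
tool_rot: [2.613, 0.001, 0.153]
force: [-11.0, -10.0, 36.0]
grip_width: 0.0096
finger_force: 59.3
[-1.08  0.48  0.63  1.93  0.26  1.02 -2.06]
```

```bash
python3 -m handwheel '[{"dx":0.05,"dy":-0.72,"dz":-0.5,"wx":-0.015,"wy":0,"wz":0,"claw":5},{"dx":0.05,"dy":-0.75,"dz":-0.42,"wx":-0.015,"wy":0,"wz":0,"claw":5},{"dx":0,"dy":-0.78,"dz":-0.36,"wx":-0.015,"wy":0,"wz":0,"claw":5},{"dx":0,"dy":0,"dz":0,"wx":0,"wy":0,"wz":0,"claw":5}]'
python3 - <<'E'
from h import *
p,R=now()
f=grab("side");a=np.radians(8.8);x=np.array([np.cos(a),np.sin(a),0]); yo=np.array([np.sin(a),-np.cos(a),0])
r=p-R.apply([0,0,.019])-[.4812,.0952,.126];print(r,np.arctan2(r[2],r@yo)-np.arctan2(.044,.12))
cv2.imwrite("pics/s5.png",cv2.resize(f["frame"][130:330,220:440],None,fx=2.7,fy=2.7,interpolation=cv2.INTER_CUBIC))
E
```

```text
clock: 20.55
position: [0.4765, 0.1187, 0.2393]
tool_rot: [2.571, 0.003, 0.156]
force: [-20.6, 4.8, 25.0]
grip_width: 0.0099
finger_force: 60.0
[-0.0061916   0.0336493   0.12932102] 1.4778939374211146
```

View pics/s5.png

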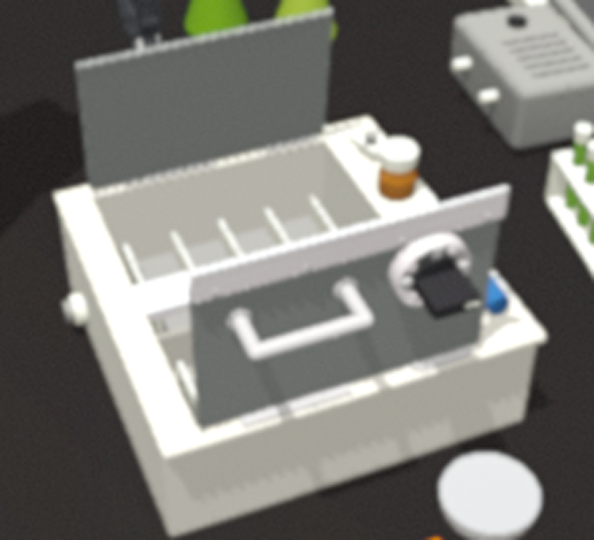

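```bash
python3 -m handwheel '[{"dx":-0.08,"dy":-0.75,"dz":-0.3,"wx":-0.015,"wy":0,"wz":0,"claw":5},{"dx":-0.08,"dy":-0.5,"dz":-0.2,"wx":-0.015,"wy":0,"wz":0,"claw":5},{"dx":0,"dy":0,"dz":0,"wx":0,"wy":0,"wz":0,"claw":5}]'
python3 - <<'E'
from h import *
from scipy.optimize import least_squares
p,R=now()
f=grab("side");a=np.radians(8.8);x=np.array([np.cos(a),np.sin(a),0]); yo=np.array([np.sin(a),-np.cos(a),0])
r=p-R.apply([0,0,.019])-[.4812,.0952,.126];print(r,np.arctan2(r[2],r@yo)-np.arctan2(.044,.12),monitor.observe()["qpos"].round(2))
cv2.imwrite("pics/s6.png",f["frame"])
for th in (1.4,1.5,1.57,1.64):
  for nm,H,d in (("L",[.4812,.0952,.126],yo),("R",[.5338,-.2407,.126],-yo)):
    e=np.array(H)+.168*(np.cos(th)*d+np.sin(th)*np.array([0,0,1]))
    q0,q1=pix(f,e-.1*x),pix(f,e+.1*x); m=(q1[1]-q0[1])/(q1[0]-q0[0]); c=300 if nm=="L" else 340
    print(nm,th,"edge row at col",c,q0[1]+m*(c-q0[0]))
E
```

```text
clock: 20.98
position: [0.4741, 0.132, 0.236]
tool_rot: [2.542, 0.001, 0.157]
force: [-6.4, 3.2, 7.3]
grip_width: 0.01
finger_force: 60.4
[-0.00877596  0.04737091  0.12568752] 1.5852391697330517 [-1.17  0.54  0.63  1.89  0.27  1.08 -2.15]
L 1.4 edge row at col 300 145.48717575534621
R 1.4 edge row at col 340 210.15306180983407
L 1.5 edge row at col 300 141.34723464544297
R 1.5 edge row at col 340 214.91281200857392
L 1.57 edge row at col 300 138.81542151770137
R 1.57 edge row at col 340 218.7291368701585
L 1.64 edge row at col 300 136.59464019152756
R 1.64 edge row at col 340 222.93111230289733
```

```bash
python3 -m handwheel '[{"dx":0,"dy":0,"dz":0,"wx":0,"wy":0,"wz":0,"claw":24},{"dx":0,"dy":0,"dz":0,"wx":0,"wy":0,"wz":0,"claw":24},{"dx":0,"dy":0,"dz":0,"wx":0,"wy":0,"wz":0,"claw":24},{"dx":0,"dy":0,"dz":-1,"wx":0,"wy":0,"wz":0,"claw":24},{"dx":0,"dy":0,"dz":-2,"wx":0,"wy":0,"wz":0,"claw":24},{"dx":0,"dy":0,"dz":-3,"wx":0,"wy":0,"wz":0,"claw":24},{"dx":0,"dy":0,"dz":-4,"wx":0,"wy":0,"wz":0,"claw":24},{"dx":0,"dy":0,"dz":-4,"wx":0,"wy":0,"wz":0,"claw":24}]'
python3 - <<'E'
from h import *
t=grab("top");f=grab("side")
cv2.imwrite("pics/end.png",np.hstack([t["frame"][90:310,200:520],f["frame"][150:370,220:440]]))
im=f["frame"][130:330,220:440]
cv2.imwrite("pics/end.png",np.vstack([cv2.resize(np.hstack([t["frame"][95:295,225:515],im]),None,fx=1.5,fy=1.5,interpolation=cv2.INTER_CUBIC)]))
E
```

```text
clock: 22.02
position: [0.4615, 0.2105, 0.3524]
tool_rot: [2.542, 0.001, 0.157]
force: [0.6, 0.2, -0.1]
grip_width: 0.0207
finger_force: 0.0
```

View pics/end.png

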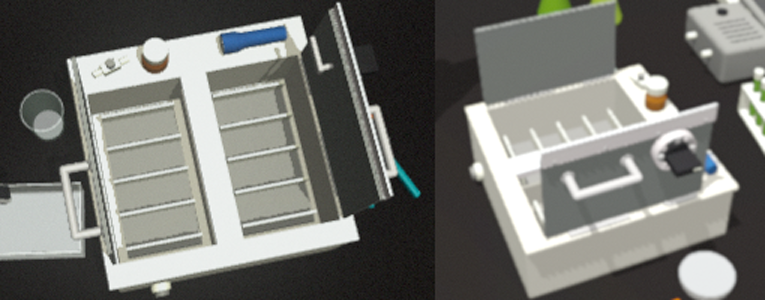

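Both leaves stand upright: the edge rows give about 1.56 and 1.575 rad. The knob is turned to its end, the bystanders are in place and the gripper is clear.

```bash
python3 -c "
from h import *
print(job_done())"
```

```text
the job is handed in; nothing more can be done
None
```

The job is handed in: I pressed the knob and turned it to its end, then lifted the right-hand and then the left-hand leaf. Both stand upright at about 1.57 rad, the gripper is clear, none of the things around the trough looked moved in the last pictures, and it took about 22 s.

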